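# Close up the small-parts chest

### The job

Close up the green small-parts chest using only your fingertips: push both open drawers fully home, and only then push the lid down until it lies flat shut, without slamming it. Grasp and lift nothing: what lies in the chest stays in it, and the things standing around it stay where they are.

Things in the scene. Friction and masses are not known exactly. Their poses are not given: they have to be found in the camera images.
- chest: green chest fixed to the bench, 130 mm deep (x) x 260 mm wide (y) x 85 mm high without its lid; two drawers side by side below, an open well (floor 50 mm above the bench, walls 8 mm) on top under the lid. Origin at the centre of its underside, on the bench; x points to the back (hinge side), away from the robot, y to its left, z up. The front of the carcass is at x = -65 mm
- drawer_left (a joint): left drawer: 0 = fully home, grows in m as it stands out to the front (the chest's -x), at most 0.085. It slides with about 1.5 N friction and stays where left; no spring or latch
- drawer_right (a joint): right drawer, the same
- drawer_left_front (a point): centre of the outer face of the left drawer's pale wooden front, which is 122 mm wide, 12 mm thick and 62 mm high (from 6 to 68 mm above the bench), flat and without a handle. It moves with the drawer; with the drawer home it lies at x = -77, y = 64, z = 37 mm in the chest's frame; axes as the chest's
- drawer_right_front (a point): the same for the right drawer; with it home at x = -77, y = -64, z = 37 mm in the chest's frame
- lid (a joint): lid angle: 0 = flat shut on the chest, grows in rad as it opens upward (1.57 = upright, at most 1.6). It starts propped open, leaning towards the robot. The stiff hinge (about 0.32 N m friction) holds it at any angle, so it must be pushed all the way down; no latch
- lid_hinge (a point): middle of the lid's hinge line, at x = 65, y = 0, z = 86 mm in the chest's frame; the line runs along the chest's y. The frame turns with the lid
- lid_edge (a point): middle of the lid's free edge, 137 mm from the hinge line. The lid is a flat green panel 137 x 264 mm, 8 mm thick, brass-cornered on its outer face (away from the robot when open, on top when shut); the hinge line lies in its inner face, this point halfway through its thickness. Shut, its top is 94 mm above the bench. x of this frame points from the edge to the hinge, z out of the outer face
- sanding_block: cork sanding block, 55 x 35 x 22 mm, lying in the chest's top well; stays there; origin at the centre of its underside
- oak_offcut: dark oak offcut, 24 x 70 x 24 mm, lying in the chest's top well; stays there; origin at the centre of its underside
- glue_bottle: yellow wood-glue bottle with red label and orange nozzle, 56 mm diameter, 156 mm tall, standing beside the chest; a bystander; origin at the centre of its underside
- filler_jar: white-capped jar of filler, 64 mm diameter, 70 mm tall, standing on the other side of the chest from the glue bottle; a bystander; origin at the centre of its underside
- foam_model: white foam model, 90 x 120 x 80 mm, lying beside the chest, near its front; a bystander; origin at the centre of its underside
- tape_measure: black and yellow tape measure, 70 x 38 x 60 mm, lying beside the chest, near its front; a bystander; origin at the centre of its underside
There are look-alikes about, which are no part of the job. There is more than one size of the oak_offcut; the one meant has the size given above. Of the things that look like the sanding_block, the middle-sized one is meant.

How it is judged:
By the outcome, as a careful person would: the job done as asked, in the order asked, and still so for the second after the job is handed in, with the robot touching nothing.
It also fails if it takes over 58 s, if anything falls off the work surface, if the arm or the gripper's body presses on something with over 40 N, if the wrist force passes 120 N, or if a joint passes its speed limit or range.

### The arm

A 6-joint arm with a two-finger parallel gripper is mounted at the origin on the work surface. World frame = base frame: x ahead of the robot, y to its left, z up, the work surface at z = 0. Lengths are in m, angles in rad, forces in N, time in s.
With the tool pointing down it reaches from about 0.3 to 0.875 m from the base axis. Payload 4.2 kg.
Tool frame: the origin (TCP) lies midway between the tips of the shut fingers; the grasp point (between the pads) lies 19 mm behind it (env.tcp_to_grasp is the distance from the TCP to the grasp point, in m); z points along the fingers, y is the line along which they close (so a half turn about z gives the same grasp; the last joint's range is limited). The gripper opens to 85 mm and grips with 20 to 120 N. Pads are 22 mm wide; open, the fingers measure 114 mm over their backs; the gripper's body (76 mm by 85 mm) begins 54 mm behind the grasp point. The pads swing forward as they close: fully open they stand 13 mm farther back than shut.
Start: joints at [1.313, 0.32, 1.565, -0, 1.257, -0.02], TCP at [0.135, 0.559, 0.231] pointing down, gripper open.
Joint ranges: [-3.11, 3.11], [-0.84, 2.01], [0.21, 2.61], [-1.34, 4.49], [0.05, 2.63], [-2.56, 2.56]. Speed limits (rad/s): [2.57, 2.57, 3.14, 3.14, 3.14, 3.14].

### API

Orientations are given as a 3x3 rotation matrix whose columns are the frame's x, y, z axes.
In Python, from rig import env gives the robot as it stands.
- The arm moves only by the tool play_rows, never from a script. Its argument "deltas" is a list of rows, each an object of numbers: "fingers": the opening, from 0 (shut) to 1 (fully open); "tx", "ty", "tz": the shift along the tool's x, y, z in m; "yaw": the turn about the tool's z in rad. In form: [{"fingers": .., "tx": .., "ty": .., "tz": .., "yaw": ..}, ...]. A call has 1 to 10 rows; each row shifts and turns the commanded pose from where the row before left it, along the tool's axes as they then stand; what a row does not reach is not made up. A row lasts 1/12 s, in which the tool goes at most 41.7 mm and 7.16 degrees, less where a joint would pass 70% of its speed; a pose out of reach is approached as far as the arm can. A call is refused whole if a number of a shift passes 0.0417 or a number of a turn 0.125, either way. A call with a gripper value outside its range is refused whole. The fingers move at their own pace and stop on an object; the grip force is fixed at half the most. Time passes only in rows, so rows that do not move let the fingers close. It gives the time, the measured TCP pose, the force, the opening and the grip force at its end, in the units of the state.
- env.get_obs(): the state, without advancing time (a new reading comes with each control period).
- env.camera(name): name is "side" or "top" or "wrist"; returns the picture (400x640x3 uint8, red, green, blue); there is no depth.
- env.calibration(name): a dict with "camera_matrix" (3x3 intrinsics, pixels), "D" ([k1, k2, p1, p2, k3] as OpenCV has them; the pictures are not rectified), "R" (3x3) and "t" (3): a world point X has camera coordinates R X + t. Camera axes: x right, y down, z forward; pixel columns grow to the right and rows downward; lengths in m; the calibration is good to about 2 mm. A picture is of the moment at which its call begins: read the wrist's pose just before it. calibration takes no time and is no camera call; for the wrist camera it gives the pose at the moment of the call.
- env.sign_off(): hands the job in; it is judged then, once.
The state is a dict: "t": time; "qpos": joint angles; "joint_vel": joint speeds; "tau": joint torques, N m; "tcp_pos": TCP position; "orientation": TCP orientation; "contact_force": force on the tool from outside, world axes, zero at the start; "moment": the same for the moment, N m; "opening": opening from 0.0 (shut) to 1.0 (fully open); "finger_force": force on a finger pad.
Only numpy, scipy, OpenCV 4.12 (cv2) and the standard library are available. Lean on these libraries where they do the work, as an engineer would, in place of code of your own. Each camera call takes 0.05 s, during which the arm holds its last target. There are 200 camera calls.

## Working session

There is one attempt and no reset: what is moved stays moved. The work goes in short steps, Python scripts to look and compute and a tool call to move; the robot and the scene stay as the last step left them, time stands still between calls to the robot, and variables do not carry over. Pictures are saved under pics/ and viewed, at most 10 in all, crops included, and the job is handed in when it is done.

Besides the shell and the picture viewer there is one more tool, called after "Emit:" by a JSON object that holds its "method" and its "body". play_rows: Moves the arm, as the interface text tells. Its arguments: {"type":"object","properties":{"deltas":{"type":"array","items":{"type":"object","properties":{"fingers":{"type":"number"},"tx":{"type":"number"},"ty":{"type":"number"},"tz":{"type":"number"},"yaw":{"type":"number"}}}}},"required":["deltas"]}

```bash
mkdir -p pics; python3 - <<'E'
from rig import env
import cv2,numpy as np
o=env.get_obs();print(o['t'],o['tcp_pos'],o['orientation'])
for n in('side','top'):
    cv2.imwrite(f'pics/{n}0.png',env.camera(n)[:,:,::-1]);c=env.calibration(n);print(n,c)
E
```

```text
0.0 [0.13532684 0.55834902 0.23046993] [[-9.71853703e-01  2.35584688e-01 -4.85000994e-04]
 [ 2.35585178e-01  9.71852170e-01 -1.72726112e-03]
 [ 6.44329969e-05 -1.79290416e-03 -9.99998391e-01]]
side {'camera_matrix': array([[474.14771805,   0.        , 310.55142431],
       [  0.        , 474.14771805, 204.17659039],
       [  0.        ,   0.        ,   1.        ]]), 'D': array([-0.06941087,  0.        ,  0.        ,  0.        ,  0.        ]), 'R': array([[ 0.81144721, -0.58400312, -0.02222125],
       [-0.39893539, -0.52571614, -0.75131424],
       [ 0.42708779,  0.61851669, -0.65957041]]), 't': array([-0.43915068,  0.29943293,  0.77835388])}
top {'camera_matrix': array([[369.43028573,   0.        , 317.99288712],
       [  0.        , 369.43028573, 197.87995586],
       [  0.        ,   0.        ,   1.        ]]), 'D': array([-0.01998477,  0.        ,  0.        ,  0.        ,  0.        ]), 'R': array([[ 0.02641427, -0.99964391, -0.00378745],
       [-0.97829943, -0.02507101, -0.20567371],
       [ 0.20550552,  0.00913798, -0.97861329]]), 't': array([0.03120649, 0.56562545, 0.70518586])}
```

View pics/side0.png

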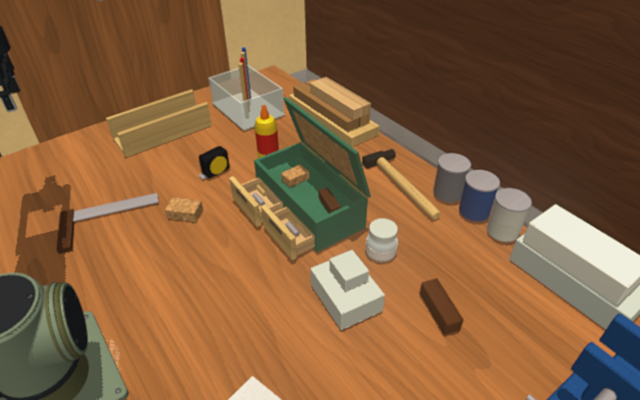

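View pics/top0.png

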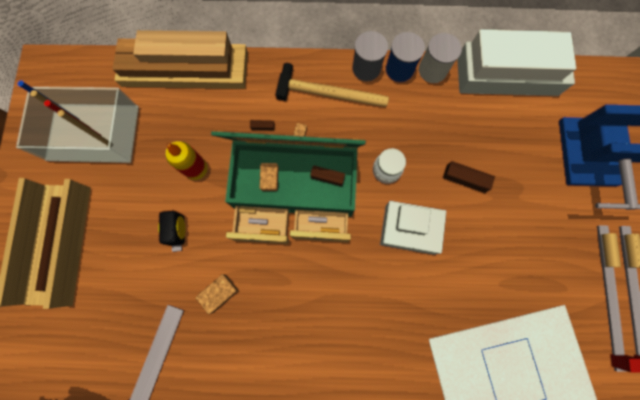

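Side view: the chest is at (310,190), with both drawers out at (255,200) and (290,230), lid edge from (287,100) to (367,193), glue bottle at (265,130), jar at (382,240), foam at (348,290) and tape at (214,162). In the top view, the drawer fronts run along row ~238 (230–287 and 293–350), and the lid edge runs from (213,134) to (364,143).

Candidates for the cork block:
- top (269,176), in the well: chosen
- top (216,294), on the bench
- top (300,130), behind the chest

Candidates for the oak offcut:
- top (327,176), in the well: chosen
- top (469,177), on the bench
- top (262,125), behind the chest

I'll check the choice in one close crop.

```bash
python3 - <<'E'
import cv2
a=cv2.imread('pics/top0.png')[115:250,205:370]
cv2.imwrite('pics/crop_top.png',cv2.resize(a,None,fx=4.4,fy=4.4,interpolation=cv2.INTER_CUBIC))
a=cv2.imread('pics/side0.png')[90:265,225:375]
cv2.imwrite('pics/crop_side.png',cv2.resize(a,None,fx=3.4,fy=3.4,interpolation=cv2.INTER_CUBIC))
E
```

```text
(no output)
```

View pics/crop_top.png

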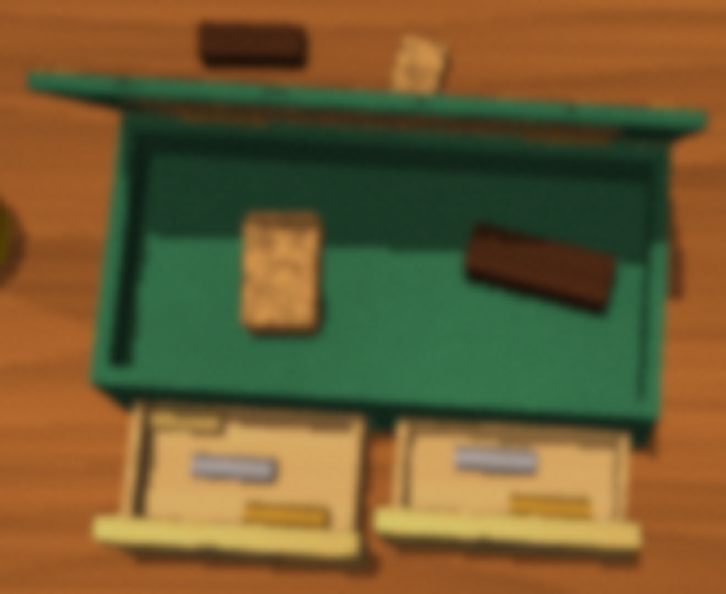

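View pics/crop_side.png

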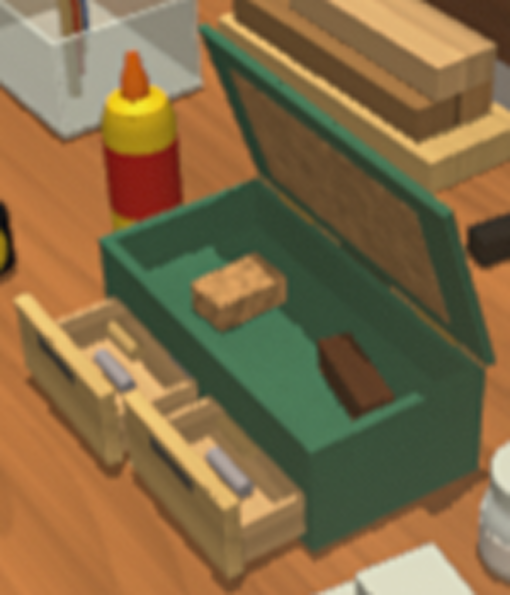

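The crops confirm the cork block and oak offcut are in the well. Key crop-top points are the carcass top front corners (93,383) and (655,415) and the drawer fronts' top edges, at about row 520 inner and 545 outer. Now casting rays.

```bash
cat > h.py <<'E'
from rig import env
import cv2,numpy as np
def ray(n,p):
    c=env.calibration(n);u=cv2.undistortPoints(np.array([[p]],float),c['camera_matrix'],c['D'])[0,0]
    return -c['R'].T@c['t'], c['R'].T@np.array([u[0],u[1],1])
def onz(n,p,z):
    o,d=ray(n,p);return o+d*(z-o[2])/d[2]
def tri(p1,p2):
    a,d=ray('top',p1);b,e=ray('side',p2)
    s=np.linalg.lstsq(np.c_[d,-e],b-a,rcond=None)[0];return (a+d*s[0]+b+e*s[1])/2,np.linalg.norm(a+d*s[0]-b-e*s[1])
E
python3 - <<'E'
from h import *
np.set_printoptions(precision=4,suppress=True)
T=lambda x,y:(x/4.4+205,y/4.4+115)
S=lambda x,y:(x/3.4+225,y/3.4+90)
print('chestFL',onz('top',T(93,383),.085),onz('side',S(101,241),.085))
print('chestFR',onz('top',T(655,415),.085),onz('side',S(312,452),.085))
for n,p,q in(('L-l',(93,540),(18,298)),('L-r',(358,555),(112,418)),('R-l',(375,535),(128,395)),('R-r',(640,550),(236,520))):
    print(n,onz('top',T(*p),.068),onz('side',S(*q),.068))
print('lidL',tri(T(30,78),S(203,28)));print('lidR',tri(T(705,118),S(490,360)))
print('bottle',onz('side',(268,150),0.0),onz('top',(180,152),.14),'tape',onz('top',(173,228),.06),'foam',onz('top',(388,205),.05),onz('top',(384,245),.05),onz('top',(446,207),.05),'jar',onz('top',(390,163),.07))
print('cam',ray('top',(0,0))[0],ray('side',(0,0))[0])
E
```

```text
chestFL [0.5459 0.2287 0.085 ] [0.5458 0.2242 0.085 ]
chestFR [ 0.5378 -0.026   0.085 ] [ 0.5372 -0.0298  0.085 ]
L-l [0.4765 0.2275 0.068 ] [0.479  0.2237 0.068 ]
L-r [0.4729 0.1066 0.068 ] [0.4679 0.0827 0.068 ]
R-l [0.4822 0.0993 0.068 ] [0.4868 0.095  0.068 ]
R-r [ 0.4785 -0.0212  0.068 ] [ 0.4798 -0.0344  0.068 ]
lidL (array([0.6415, 0.2295, 0.2122]), np.float64(0.0006680853703381757))
lidR (array([ 0.6674, -0.0439,  0.101 ]), np.float64(0.012808544011449315))
bottle [0.653  0.3515 0.    ] [0.63   0.3099 0.14  ] tape [0.494  0.3399 0.06  ] foam [ 0.5551 -0.1003  0.05  ] [ 0.4718 -0.0911  0.05  ] [ 0.5539 -0.2212  0.05  ] jar [ 0.6402 -0.1019  0.07  ]
cam [0.4076 0.0389 0.8066] [ 0.1434 -0.5805  0.7286]
```

Emit:
{"method": "play_rows", "body": {"deltas": [{"fingers": 0,"yaw": -0.103},{"fingers": 0,"yaw": -0.103},{"fingers": 0,"tx": -0.024,"ty": -0.03},{"fingers": 0,"tx": -0.024,"ty": -0.03},{"fingers": 0,"tx": -0.024,"ty": -0.03},{"fingers": 0,"tx": -0.024,"ty": -0.03},{"fingers": 0,"tx": -0.024,"ty": -0.03},{"fingers": 0,"tx": -0.024,"ty": -0.03},{"fingers": 0,"tx": -0.024,"ty": -0.03},{"fingers": 0,"tx": -0.024,"ty": -0.03}]}}

```text
validation failed for argument at $.de...
```

Emit:
{"method": "play_rows", "body": {"deltas": [{"fingers": 0.0,"tx": 0.0,"ty": 0.0,"tz": 0.0,"yaw": -0.103},{"fingers": 0.0,"tx": 0.0,"ty": 0.0,"tz": 0.0,"yaw": -0.103}]}}

```text
t: 0.27
tcp_pos: [0.1354, 0.5585, 0.2308]
orientation: [[-1.0, 0.027, -0.0], [0.027, 1.0, -0.001], [0.0, -0.001, -1.0]]
contact_force: [-0.1, 0.7, 0.4]
opening: 0.745
finger_force: 0.0
```

Emit:
{"method": "play_rows", "body": {"deltas": [{"fingers": 0.0,"tx": -0.024,"ty": -0.03,"tz": 0.0,"yaw": 0.0},{"fingers": 0.0,"tx": -0.024,"ty": -0.03,"tz": 0.0,"yaw": 0.0},{"fingers": 0.0,"tx": -0.024,"ty": -0.03,"tz": 0.0,"yaw": 0.0},{"fingers": 0.0,"tx": -0.024,"ty": -0.03,"tz": 0.0,"yaw": 0.0},{"fingers": 0.0,"tx": -0.024,"ty": -0.03,"tz": 0.0,"yaw": 0.0},{"fingers": 0.0,"tx": -0.024,"ty": -0.03,"tz": 0.0,"yaw": 0.0},{"fingers": 0.0,"tx": -0.024,"ty": -0.03,"tz": 0.0,"yaw": 0.0},{"fingers": 0.0,"tx": -0.024,"ty": -0.03,"tz": 0.0,"yaw": 0.0},{"fingers": 0.0,"tx": -0.024,"ty": -0.03,"tz": 0.0,"yaw": 0.0},{"fingers": 0.0,"tx": -0.024,"ty": -0.03,"tz": 0.0,"yaw": 0.0}]}}

```text
t: 1.1
tcp_pos: [0.3663, 0.2496, 0.2312]
orientation: [[-1.0, 0.032, -0.0], [0.032, 1.0, -0.0], [0.0, -0.0, -1.0]]
contact_force: [0.9, -0.4, -1.0]
opening: 0.003
finger_force: 0.0
```

Emit:
{"method": "play_rows", "body": {"deltas": [{"fingers": 0.0,"tx": -0.022,"ty": -0.028,"tz": 0.0,"yaw": 0.0},{"fingers": 0.0,"tx": -0.022,"ty": -0.028,"tz": 0.0,"yaw": 0.0},{"fingers": 0.0,"tx": -0.02,"ty": -0.028,"tz": 0.0,"yaw": 0.0},{"fingers": 0.0,"tx": 0.0,"ty": 0.0,"tz": 0.038,"yaw": 0.0},{"fingers": 0.0,"tx": 0.0,"ty": 0.0,"tz": 0.038,"yaw": 0.0},{"fingers": 0.0,"tx": 0.0,"ty": 0.0,"tz": 0.038,"yaw": 0.0},{"fingers": 0.0,"tx": 0.0,"ty": 0.0,"tz": 0.038,"yaw": 0.0},{"fingers": 0.0,"tx": 0.0,"ty": 0.0,"tz": 0.03,"yaw": 0.0},{"fingers": 0.0,"tx": 0.0,"ty": 0.0,"tz": 0.014,"yaw": 0.0},{"fingers": 0.0,"tx": 0.0,"ty": 0.0,"tz": 0.0,"yaw": 0.0}]}}

```text
t: 1.93
tcp_pos: [0.4243, 0.1643, 0.032]
orientation: [[-0.999, 0.032, -0.008], [0.032, 0.999, -0.003], [0.008, -0.003, -1.0]]
contact_force: [-0.3, -0.3, 1.1]
opening: 0.002
finger_force: 0.0
```

Emit:
{"method": "play_rows", "body": {"deltas": [{"fingers": 0.0,"tx": -0.012,"ty": 0.0,"tz": 0.0,"yaw": 0.0},{"fingers": 0.0,"tx": -0.01,"ty": 0.0,"tz": 0.0,"yaw": 0.0},{"fingers": 0.0,"tx": -0.008,"ty": 0.0,"tz": 0.0,"yaw": 0.0},{"fingers": 0.0,"tx": -0.008,"ty": 0.0,"tz": 0.0,"yaw": 0.0},{"fingers": 0.0,"tx": -0.008,"ty": 0.0,"tz": 0.0,"yaw": 0.0},{"fingers": 0.0,"tx": -0.008,"ty": 0.0,"tz": 0.0,"yaw": 0.0},{"fingers": 0.0,"tx": -0.008,"ty": 0.0,"tz": 0.0,"yaw": 0.0},{"fingers": 0.0,"tx": -0.008,"ty": 0.0,"tz": 0.0,"yaw": 0.0}]}}

```text
t: 2.6
tcp_pos: [0.4977, 0.163, 0.0355]
orientation: [[-0.999, 0.032, -0.0], [0.032, 0.999, -0.0], [0.0, -0.0, -1.0]]
contact_force: [-1.4, -0.0, 2.1]
opening: -0.004
finger_force: 0.9
```

Emit:
{"method": "play_rows", "body": {"deltas": [{"fingers": 0.0,"tx": -0.005,"ty": 0.0,"tz": 0.0,"yaw": 0.0},{"fingers": 0.0,"tx": -0.005,"ty": 0.0,"tz": 0.0,"yaw": 0.0},{"fingers": 0.0,"tx": -0.004,"ty": 0.0,"tz": 0.0,"yaw": 0.0},{"fingers": 0.0,"tx": -0.003,"ty": 0.0,"tz": 0.0,"yaw": 0.0},{"fingers": 0.0,"tx": -0.002,"ty": 0.0,"tz": 0.0,"yaw": 0.0}]}}

```text
t: 3.02
tcp_pos: [0.5162, 0.1624, 0.0352]
orientation: [[-0.999, 0.032, -0.0], [0.032, 0.999, -0.0], [0.0, -0.0, -1.0]]
contact_force: [-2.1, -0.2, 0.7]
opening: -0.001
finger_force: 0.8
```

Emit:
{"method": "play_rows", "body": {"deltas": [{"fingers": 0.0,"tx": -0.002,"ty": 0.0,"tz": 0.0,"yaw": 0.0},{"fingers": 0.0,"tx": -0.001,"ty": 0.0,"tz": 0.0,"yaw": 0.0}]}}

```text
t: 3.18
tcp_pos: [0.519, 0.1623, 0.0352]
orientation: [[-0.999, 0.032, -0.0], [0.032, 0.999, -0.0], [0.0, -0.0, -1.0]]
contact_force: [-1.1, -0.8, 0.7]
opening: 0.005
finger_force: 0.8
```

Emit:
{"method": "play_rows", "body": {"deltas": [{"fingers": 0.0,"tx": -0.001,"ty": 0.0,"tz": 0.0,"yaw": 0.0},{"fingers": 0.0,"tx": -0.001,"ty": 0.0,"tz": 0.0,"yaw": 0.0},{"fingers": 0.0,"tx": -0.001,"ty": 0.0,"tz": 0.0,"yaw": 0.0}]}}

```text
t: 3.43
tcp_pos: [0.5214, 0.1623, 0.0352]
orientation: [[-0.999, 0.032, -0.002], [0.032, 0.999, -0.0], [0.002, -0.0, -1.0]]
contact_force: [-4.5, 0.0, 3.1]
opening: -0.0
finger_force: 2.5
```

Emit:
{"method": "play_rows", "body": {"deltas": [{"fingers": 0.0,"tx": -0.001,"ty": 0.0,"tz": 0.0,"yaw": 0.0},{"fingers": 0.0,"tx": -0.001,"ty": 0.0,"tz": 0.0,"yaw": 0.0}]}}

```text
t: 3.6
tcp_pos: [0.5213, 0.1622, 0.0352]
orientation: [[-0.999, 0.032, -0.006], [0.032, 0.999, -0.0], [0.006, -0.001, -1.0]]
contact_force: [-10.7, 1.6, 7.4]
opening: 0.001
finger_force: 5.2
```

Emit:
{"method": "play_rows", "body": {"deltas": [{"fingers": 0.0,"tx": 0.025,"ty": 0.0,"tz": 0.0,"yaw": 0.0},{"fingers": 0.0,"tx": 0.03,"ty": 0.0,"tz": 0.0,"yaw": 0.0},{"fingers": 0.0,"tx": 0.03,"ty": 0.0,"tz": 0.0,"yaw": 0.0},{"fingers": 0.0,"tx": 0.0,"ty": -0.032,"tz": 0.0,"yaw": 0.0},{"fingers": 0.0,"tx": 0.0,"ty": -0.032,"tz": 0.0,"yaw": 0.0},{"fingers": 0.0,"tx": 0.0,"ty": -0.032,"tz": 0.0,"yaw": 0.0},{"fingers": 0.0,"tx": 0.0,"ty": -0.03,"tz": 0.0,"yaw": 0.0},{"fingers": 0.0,"tx": 0.0,"ty": 0.0,"tz": 0.0,"yaw": 0.0}]}}

```text
t: 4.27
tcp_pos: [0.4357, 0.0358, 0.0357]
orientation: [[-0.999, 0.036, 0.002], [0.036, 0.999, -0.001], [-0.002, -0.001, -1.0]]
contact_force: [0.2, 0.3, 0.2]
opening: 0.002
finger_force: 0.0
```

Emit:
{"method": "play_rows", "body": {"deltas": [{"fingers": 0.0,"tx": -0.012,"ty": 0.0,"tz": 0.0,"yaw": 0.0},{"fingers": 0.0,"tx": -0.01,"ty": 0.0,"tz": 0.0,"yaw": 0.0},{"fingers": 0.0,"tx": -0.008,"ty": 0.0,"tz": 0.0,"yaw": 0.0},{"fingers": 0.0,"tx": -0.008,"ty": 0.0,"tz": 0.0,"yaw": 0.0},{"fingers": 0.0,"tx": -0.008,"ty": 0.0,"tz": 0.0,"yaw": 0.0},{"fingers": 0.0,"tx": -0.008,"ty": 0.0,"tz": 0.0,"yaw": 0.0},{"fingers": 0.0,"tx": -0.008,"ty": 0.0,"tz": 0.0,"yaw": 0.0},{"fingers": 0.0,"tx": -0.006,"ty": 0.0,"tz": 0.0,"yaw": 0.0},{"fingers": 0.0,"tx": -0.004,"ty": 0.0,"tz": 0.0,"yaw": 0.0},{"fingers": 0.0,"tx": -0.003,"ty": 0.0,"tz": 0.0,"yaw": 0.0}]}}

```text
t: 5.1
tcp_pos: [0.5105, 0.0369, 0.0351]
orientation: [[-0.999, 0.032, -0.0], [0.032, 0.999, 0.0], [0.0, 0.0, -1.0]]
contact_force: [-2.7, 1.0, 0.8]
opening: -0.001
finger_force: 0.8
```

Emit:
{"method": "play_rows", "body": {"deltas": [{"fingers": 0.0,"tx": -0.002,"ty": 0.0,"tz": 0.0,"yaw": 0.0},{"fingers": 0.0,"tx": -0.002,"ty": 0.0,"tz": 0.0,"yaw": 0.0},{"fingers": 0.0,"tx": -0.001,"ty": 0.0,"tz": 0.0,"yaw": 0.0},{"fingers": 0.0,"tx": -0.001,"ty": 0.0,"tz": 0.0,"yaw": 0.0},{"fingers": 0.0,"tx": -0.001,"ty": 0.0,"tz": 0.0,"yaw": 0.0}]}}

```text
t: 5.52
tcp_pos: [0.5165, 0.0365, 0.0352]
orientation: [[-0.999, 0.032, -0.001], [0.032, 0.999, 0.0], [0.001, 0.0, -1.0]]
contact_force: [-4.7, 1.4, 1.5]
opening: -0.0
finger_force: 1.8
```

Emit:
{"method": "play_rows", "body": {"deltas": [{"fingers": 0.0,"tx": -0.001,"ty": 0.0,"tz": 0.0,"yaw": 0.0},{"fingers": 0.0,"tx": -0.001,"ty": 0.0,"tz": 0.0,"yaw": 0.0}]}}

```text
t: 5.68
tcp_pos: [0.5165, 0.0364, 0.0352]
orientation: [[-0.999, 0.032, -0.006], [0.032, 0.999, 0.0], [0.006, -0.0, -1.0]]
contact_force: [-9.0, 2.0, 6.7]
opening: -0.003
finger_force: 4.7
```

Emit:
{"method": "play_rows", "body": {"deltas": [{"fingers": 0.0,"tx": 0.025,"ty": 0.0,"tz": 0.0,"yaw": 0.0},{"fingers": 0.0,"tx": 0.03,"ty": 0.0,"tz": 0.0,"yaw": 0.0},{"fingers": 0.0,"tx": 0.03,"ty": 0.0,"tz": -0.02,"yaw": 0.0},{"fingers": 0.0,"tx": 0.02,"ty": 0.0,"tz": -0.035,"yaw": 0.0},{"fingers": 0.0,"tx": 0.02,"ty": 0.0,"tz": -0.035,"yaw": 0.0},{"fingers": 0.0,"tx": 0.0,"ty": 0.02,"tz": -0.035,"yaw": 0.0},{"fingers": 0.0,"tx": 0.0,"ty": 0.02,"tz": -0.035,"yaw": 0.0},{"fingers": 0.0,"tx": 0.0,"ty": 0.02,"tz": -0.035,"yaw": 0.0},{"fingers": 0.0,"tx": 0.0,"ty": 0.0,"tz": -0.035,"yaw": 0.0},{"fingers": 0.0,"tx": 0.0,"ty": 0.0,"tz": -0.035,"yaw": 0.0}]}}

```text
t: 6.52
tcp_pos: [0.3963, 0.101, 0.3028]
orientation: [[-1.0, 0.03, 0.003], [0.03, 1.0, 0.0], [-0.003, 0.0, -1.0]]
contact_force: [1.1, -0.4, -0.3]
opening: -0.002
finger_force: 0.0
```

```bash
python3 - <<'E'
from h import *
a=env.camera('side')[90:265,225:375,::-1]; b=env.camera('top')[115:250,205:370,::-1]
cv2.imwrite('pics/c1.png',np.hstack([cv2.resize(a,(386,450),interpolation=2),cv2.resize(b,None,fx=2.5,fy=450/135,interpolation=2)]))
E
```

```text
(no output)
```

View pics/c1.png

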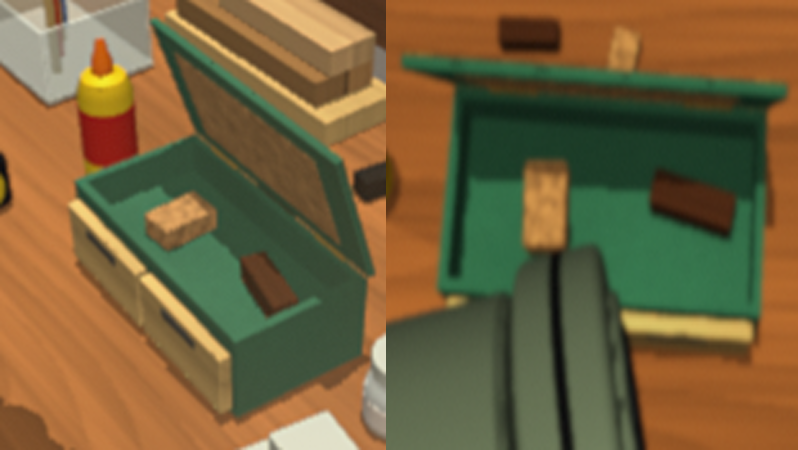

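The side view shows both drawer fronts flush. The cork and oak are still in the well, and the lid is still propped with its edge from (160,25) to (338,155). Next I go over and behind the lid.

Emit:
{"method": "play_rows", "body": {"deltas": [{"fingers": 0.0,"tx": -0.036,"ty": 0.0,"tz": 0.0,"yaw": 0.0},{"fingers": 0.0,"tx": -0.036,"ty": 0.0,"tz": 0.0,"yaw": 0.0},{"fingers": 0.0,"tx": -0.036,"ty": 0.0,"tz": 0.0,"yaw": 0.0},{"fingers": 0.0,"tx": -0.036,"ty": 0.0,"tz": 0.0,"yaw": 0.0},{"fingers": 0.0,"tx": -0.036,"ty": 0.0,"tz": 0.0,"yaw": 0.0},{"fingers": 0.0,"tx": -0.036,"ty": 0.0,"tz": 0.0,"yaw": 0.0},{"fingers": 0.0,"tx": -0.036,"ty": 0.0,"tz": 0.0,"yaw": 0.0},{"fingers": 0.0,"tx": -0.036,"ty": 0.0,"tz": 0.0,"yaw": 0.0},{"fingers": 0.0,"tx": -0.036,"ty": 0.0,"tz": 0.0,"yaw": 0.0},{"fingers": 0.0,"tx": 0.0,"ty": 0.0,"tz": 0.0,"yaw": 0.0}]}}

```text
t: 7.45
tcp_pos: [0.7256, 0.0889, 0.2948]
orientation: [[-0.999, 0.033, -0.0], [0.033, 0.999, -0.001], [0.0, -0.001, -1.0]]
contact_force: [-1.9, -0.7, -2.6]
opening: -0.0
finger_force: 0.0
```

Emit:
{"method": "play_rows", "body": {"deltas": [{"fingers": 0.0,"tx": 0.0,"ty": 0.0,"tz": 0.03,"yaw": 0.0},{"fingers": 0.0,"tx": 0.0,"ty": 0.0,"tz": 0.03,"yaw": 0.0},{"fingers": 0.0,"tx": 0.0,"ty": 0.0,"tz": 0.03,"yaw": 0.0},{"fingers": 0.0,"tx": 0.0,"ty": 0.0,"tz": 0.02,"yaw": 0.0},{"fingers": 0.0,"tx": 0.0,"ty": 0.0,"tz": 0.0,"yaw": 0.0},{"fingers": 0.0,"tx": 0.0,"ty": 0.0,"tz": 0.0,"yaw": 0.0}]}}

```text
t: 7.95
tcp_pos: [0.7193, 0.0897, 0.189]
orientation: [[-0.999, 0.032, -0.002], [0.032, 0.999, -0.0], [0.002, -0.001, -1.0]]
contact_force: [0.6, 0.4, 0.5]
opening: 0.001
finger_force: 0.0
```

Emit:
{"method": "play_rows", "body": {"deltas": [{"fingers": 0.0,"tx": 0.015,"ty": 0.0,"tz": 0.002,"yaw": 0.0},{"fingers": 0.0,"tx": 0.015,"ty": 0.0,"tz": 0.0,"yaw": 0.0},{"fingers": 0.0,"tx": 0.01,"ty": 0.0,"tz": 0.0,"yaw": 0.0},{"fingers": 0.0,"tx": 0.005,"ty": 0.0,"tz": 0.0,"yaw": 0.0},{"fingers": 0.0,"tx": 0.005,"ty": 0.0,"tz": 0.0,"yaw": 0.0},{"fingers": 0.0,"tx": 0.004,"ty": 0.0,"tz": 0.0,"yaw": 0.0},{"fingers": 0.0,"tx": 0.004,"ty": 0.0,"tz": 0.001,"yaw": 0.0},{"fingers": 0.0,"tx": 0.004,"ty": 0.0,"tz": 0.001,"yaw": 0.0}]}}

```text
t: 8.62
tcp_pos: [0.6581, 0.092, 0.1866]
orientation: [[-0.999, 0.032, 0.001], [0.032, 0.999, 0.0], [-0.001, 0.0, -1.0]]
contact_force: [1.1, -0.2, 0.5]
opening: -0.001
finger_force: 1.8
```

Emit:
{"method": "play_rows", "body": {"deltas": [{"fingers": 0.0,"tx": 0.0045,"ty": 0.0,"tz": 0.001,"yaw": 0.0},{"fingers": 0.0,"tx": 0.0045,"ty": 0.0,"tz": 0.0015,"yaw": 0.0},{"fingers": 0.0,"tx": 0.0045,"ty": 0.0,"tz": 0.002,"yaw": 0.0},{"fingers": 0.0,"tx": 0.0045,"ty": 0.0,"tz": 0.002,"yaw": 0.0},{"fingers": 0.0,"tx": 0.0045,"ty": 0.0,"tz": 0.002,"yaw": 0.0}]}}

```text
t: 9.03
tcp_pos: [0.6351, 0.0928, 0.1779]
orientation: [[-0.999, 0.032, 0.001], [0.032, 0.999, 0.0], [-0.001, 0.0, -1.0]]
contact_force: [1.9, 0.4, 3.1]
opening: 0.001
finger_force: 1.3
```

Emit:
{"method": "play_rows", "body": {"deltas": [{"fingers": 0.0,"tx": 0.0045,"ty": 0.0,"tz": 0.003,"yaw": 0.0},{"fingers": 0.0,"tx": 0.0045,"ty": 0.0,"tz": 0.003,"yaw": 0.0},{"fingers": 0.0,"tx": 0.004,"ty": 0.0,"tz": 0.003,"yaw": 0.0},{"fingers": 0.0,"tx": 0.004,"ty": 0.0,"tz": 0.003,"yaw": 0.0},{"fingers": 0.0,"tx": 0.0037,"ty": 0.0,"tz": 0.0035,"yaw": 0.0},{"fingers": 0.0,"tx": 0.0037,"ty": 0.0,"tz": 0.0035,"yaw": 0.0},{"fingers": 0.0,"tx": 0.0034,"ty": 0.0,"tz": 0.0038,"yaw": 0.0},{"fingers": 0.0,"tx": 0.0034,"ty": 0.0,"tz": 0.0038,"yaw": 0.0}]}}

```text
t: 9.7
tcp_pos: [0.6036, 0.0937, 0.1507]
orientation: [[-0.999, 0.032, -0.001], [0.032, 0.999, 0.0], [0.001, 0.0, -1.0]]
contact_force: [0.2, -0.1, 3.1]
opening: 0.0
finger_force: 1.1
```

On track (θ≈0.6).

Emit:
{"method": "play_rows", "body": {"deltas": [{"fingers": 0.0,"tx": 0.003,"ty": 0.0,"tz": 0.0042,"yaw": 0.0},{"fingers": 0.0,"tx": 0.003,"ty": 0.0,"tz": 0.0042,"yaw": 0.0},{"fingers": 0.0,"tx": 0.0025,"ty": 0.0,"tz": 0.0044,"yaw": 0.0},{"fingers": 0.0,"tx": 0.0025,"ty": 0.0,"tz": 0.0044,"yaw": 0.0},{"fingers": 0.0,"tx": 0.0021,"ty": 0.0,"tz": 0.0047,"yaw": 0.0},{"fingers": 0.0,"tx": 0.0021,"ty": 0.0,"tz": 0.0047,"yaw": 0.0},{"fingers": 0.0,"tx": 0.0017,"ty": 0.0,"tz": 0.0045,"yaw": 0.0}]}}

```text
t: 10.28
tcp_pos: [0.5868, 0.0942, 0.1194]
orientation: [[-0.999, 0.032, -0.001], [0.032, 0.999, -0.0], [0.001, -0.0, -1.0]]
contact_force: [-1.0, 0.5, 3.1]
opening: -0.007
finger_force: 1.0
```

Emit:
{"method": "play_rows", "body": {"deltas": [{"fingers": 0.0,"tx": 0.0015,"ty": 0.0,"tz": 0.004,"yaw": 0.0},{"fingers": 0.0,"tx": 0.001,"ty": 0.0,"tz": 0.003,"yaw": 0.0},{"fingers": 0.0,"tx": 0.0008,"ty": 0.0,"tz": 0.003,"yaw": 0.0},{"fingers": 0.0,"tx": 0.0005,"ty": 0.0,"tz": 0.003,"yaw": 0.0},{"fingers": 0.0,"tx": 0.0005,"ty": 0.0,"tz": 0.002,"yaw": 0.0},{"fingers": 0.0,"tx": 0.0,"ty": 0.0,"tz": 0.002,"yaw": 0.0}]}}

```text
t: 10.78
tcp_pos: [0.5828, 0.0943, 0.1028]
orientation: [[-0.999, 0.032, -0.001], [0.032, 0.999, -0.0], [0.001, -0.0, -1.0]]
contact_force: [-1.4, -0.0, 1.4]
opening: 0.002
finger_force: 0.9
```

Emit:
{"method": "play_rows", "body": {"deltas": [{"fingers": 0.0,"tx": 0.0,"ty": 0.0,"tz": 0.002,"yaw": 0.0},{"fingers": 0.0,"tx": 0.0,"ty": 0.0,"tz": 0.002,"yaw": 0.0},{"fingers": 0.0,"tx": 0.0,"ty": 0.0,"tz": 0.0015,"yaw": 0.0},{"fingers": 0.0,"tx": 0.0,"ty": 0.0,"tz": 0.001,"yaw": 0.0},{"fingers": 0.0,"tx": 0.0,"ty": 0.0,"tz": 0.001,"yaw": 0.0}]}}

```text
t: 11.2
tcp_pos: [0.5829, 0.0944, 0.0955]
orientation: [[-0.999, 0.032, -0.0], [0.032, 0.999, 0.0], [0.0, 0.0, -1.0]]
contact_force: [-1.4, -0.0, 2.5]
opening: -0.0
finger_force: 0.9
```

Emit:
{"method": "play_rows", "body": {"deltas": [{"fingers": 0.0,"tx": 0.0,"ty": 0.0,"tz": 0.001,"yaw": 0.0},{"fingers": 0.0,"tx": 0.0,"ty": 0.0,"tz": 0.001,"yaw": 0.0}]}}

```text
t: 11.37
tcp_pos: [0.5831, 0.0944, 0.094]
orientation: [[-0.999, 0.032, 0.0], [0.032, 0.999, 0.0], [-0.0, 0.0, -1.0]]
contact_force: [-4.1, -0.9, 10.1]
opening: 0.001
finger_force: 5.2
```

Emit:
{"method": "play_rows", "body": {"deltas": [{"fingers": 0.0,"tx": 0.0,"ty": 0.0,"tz": 0.001,"yaw": 0.0},{"fingers": 0.0,"tx": 0.0,"ty": 0.0,"tz": 0.0,"yaw": 0.0}]}}

```text
t: 11.53
tcp_pos: [0.583, 0.0944, 0.094]
orientation: [[-0.999, 0.032, 0.001], [0.032, 0.999, 0.0], [-0.001, 0.0, -1.0]]
contact_force: [-3.8, -0.6, 9.6]
opening: 0.005
finger_force: 4.8
```

Emit:
{"method": "play_rows", "body": {"deltas": [{"fingers": 0.0,"tx": 0.0,"ty": 0.0,"tz": -0.01,"yaw": 0.0},{"fingers": 0.0,"tx": 0.0,"ty": 0.0,"tz": -0.03,"yaw": 0.0},{"fingers": 0.0,"tx": 0.0,"ty": 0.0,"tz": -0.035,"yaw": 0.0},{"fingers": 0.0,"tx": 0.0,"ty": 0.0,"tz": -0.035,"yaw": 0.0},{"fingers": 0.0,"tx": 0.0,"ty": 0.0,"tz": -0.035,"yaw": 0.0},{"fingers": 0.0,"tx": 0.035,"ty": 0.0,"tz": -0.02,"yaw": 0.0},{"fingers": 0.0,"tx": 0.035,"ty": 0.0,"tz": 0.0,"yaw": 0.0},{"fingers": 0.0,"tx": 0.035,"ty": 0.0,"tz": 0.0,"yaw": 0.0},{"fingers": 0.0,"tx": 0.035,"ty": 0.0,"tz": 0.0,"yaw": 0.0},{"fingers": 0.0,"tx": 0.0,"ty": 0.0,"tz": 0.0,"yaw": 0.0}]}}

```text
t: 12.37
tcp_pos: [0.4371, 0.0985, 0.2579]
orientation: [[-1.0, 0.031, -0.003], [0.031, 1.0, -0.0], [0.003, -0.0, -1.0]]
contact_force: [-1.0, -0.2, -0.2]
opening: -0.001
finger_force: 0.0
```

```bash
python3 - <<'E'
from h import *
a=env.camera('side')[70:300,190:400,::-1]
cv2.imwrite('pics/c2.png',cv2.resize(a,None,fx=2.6,fy=2.6,interpolation=2))
E
```

```text
(no output)
```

View pics/c2.png

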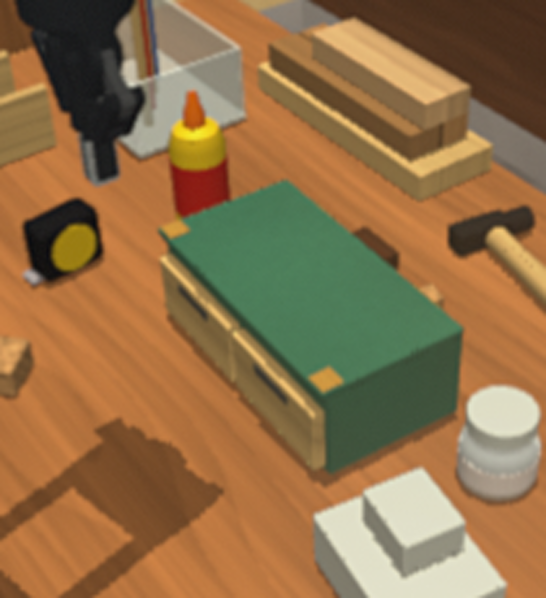

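The lid lies flat, with its brass corners at (175,230) and (325,380). Both drawers are flush and the bystanders are undisturbed, so I'm handing in.

```bash
python3 -c "
from rig import env
print(env.sign_off())"
```

```text
the job is handed in; nothing more can be done
None
```

The chest is closed and the job handed in at about 12 s: both drawers were pushed fully home first, then the lid was eased down flat shut, and the final picture shows nothing around the chest disturbed.

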